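Take the size of a bearing bore with a spring bore gauge

ROBOT

A 6-joint arm with a two-finger parallel gripper is mounted at the origin on the work surface. World frame = base frame: x ahead of the robot, y to its left, z up, the work surface at z = 0. Lengths are in m, angles in rad, forces in N, time in s.
With the tool pointing down it reaches from about 0.425 to 0.95 m from the base axis. Payload 3.5 kg.
Tool frame: the origin (TCP) lies at the very end of the fingers, on their centre line; the grasp point (between the pads) lies 19 mm behind it; z points along the fingers, y is the line along which they close (so a half turn about z gives the same grasp; the last joint's range is limited). The gripper opens to 85 mm and grips with 20 to 120 N. Pads are 22 mm wide; open, the fingers measure 114 mm over their backs; the gripper's body (76 mm by 85 mm) begins 54 mm behind the grasp point. The pads swing forward as they close: fully open they stand 13 mm farther back than shut.
Start: joints at [1.032, 0.286, 1.577, -0, 1.279, -0.15], TCP at [0.256, 0.625, 0.231] pointing down, gripper open.
Joint ranges: [-2.77, 2.77], [-0.9, 2.22], [0.21, 2.48], [-1.53, 4.67], [0.24, 2.81], [-2.84, 2.84]. Speed limits (rad/s): [2.79, 2.79, 3.14, 3.14, 3.14, 3.14].

INTERFACE

Orientations are given as a unit quaternion [x, y, z, w].
In Python, from cell import bot, camera gives the robot as it stands.
- The arm moves only by the shell command python3 -m crank 'ROWS' [FORCE]. ROWS is JSON, one flat list of numbers, 7 for each row, row after row: the shift along the tool's x, y, z in cm, then the turn, a rotation vector about the tool's x, y, z in rad, then the opening, from -1 (shut) to 1 (fully open). In form: [x, y, z, wx, wy, wz, fingers, x, y, z, wx, wy, wz, fingers, ...]. A call has 1 to 8 rows; each row is the pose to reach, as a shift and turn from the pose commanded when the call began, along the tool's axes at that moment; what a row does not reach only later rows make up. A row lasts 1/12 s, in which the tool goes at most 41.7 mm and 7.16 degrees, less where a joint would pass 70% of its speed; a pose out of reach is approached as far as the arm can. A call with a gripper value outside its range is refused whole. The fingers move at their own pace and stop on an object; FORCE is the grip in N (left out, the last holds). Time passes only in rows, so rows that repeat a pose let the fingers close. It gives the time, the measured TCP pose, the force, the opening and the grip force at its end, in the units of the state.
- bot.observe(): the state, without advancing time (a new reading comes with each control period).
- camera(name): name is "side" or "top"; returns a dict with "frame" (400x640x3 uint8, red, green, blue), "range_z" (400x640 float32, m along the optical axis (not along the pixel's ray), 0 where there is no reading), "fx", "fy", "cx", "cy" (pixels), "camera_from_world" (4x4, takes a point from world to camera coordinates). Camera axes: x right, y down, z forward; pixel columns grow to the right and rows downward; lengths in m; the calibration is good to about 2 mm. A picture is of the moment at which its call begins.
- bot.finish_job(): hands the job in; it is judged then, once.
The state is a dict: "time": time; "joint_positions": joint angles; "qd": joint speeds; "tau": joint torques, N m; "tcp_pos": TCP position; "tcp_rot": TCP orientation; "contact_force": force on the tool from outside, world axes, zero at the start; "ft_torque": the same for the moment, N m; "width": finger opening in m; "gripper_force": force on a finger pad.
Only numpy, scipy, OpenCV 4.12 (cv2) and the standard library are available. Lean on these libraries where they do the work, as an engineer would, in place of code of your own. Each camera call takes 0.05 s, during which the arm holds its last target. There are 200 camera calls.

TASK

Take the bore gauge from its wooden stand and seat it fully home in the bearing housing with the larger bore. There, tip its rocker so that the plunger springs out to the bore wall, then press the rocker's other wing gently, by feel, only until the lock bites: any harder draws the plunger back in and spoils the reading. Withdraw the gauge and put it back upright, fully home in its stand, still holding the bore's size; never push it hard against the housing, and leave the other things on the bench alone.

Things in the scene. Friction and masses are not known exactly. Their poses are not given: they have to be found in the camera images.
- gauge: Telescoping bore gauge, about 0.5 kg, upright in the stand. Origin: middle of the underside of its flange (62 mm across, 6 mm thick), z up. Under the flange a pilot 32 mm across, 10 mm long, tapering to 27 mm at z -14 mm, then a nose 26 mm across down to z -40 mm. At z -26 mm a sprung plunger slides out of the nose to +x; on the other side is a fixed anvil whose tip is 16.3 mm from the axis at -x.
- handle (a point): Point to grip on the gauge, 38 mm above its origin: a dark upright handle, 22 mm (gauge x) by 20 mm (gauge y), from z 6 to 58 mm. Over it a steel rocker (a seesaw along gauge x) pivots at z 74 mm; its wings reach 29 mm to either side and up to z 86 mm and are 18 mm wide, so grip across gauge y.
- lock_bar: The broad cross bar (18 mm along y, 9 mm thick) on the rocker's +x end; origin on its top, 24 mm from the pivot. Pressed down, it brings a stop in on the plunger: about 5 N of friction, rising to about 10 N where the lock bites. The cam is worn, so it bites at any rocker angle from -0.18 to 0.2. Pressed past the bite it draws the plunger in, 0.5 mm per mm.
- free_button: The small round button (10 mm) on the rocker's -x end; origin on its top, 24 mm from the pivot. Pressed down to its stop, up to about 18 mm of travel (1 to 6 N on the way), it frees the plunger, which springs out with about 6 N and pushes the gauge over until plunger and anvil both touch the bore.
- rocker (a joint): Angle of the rocker on the gauge, rad: +0.38 bar fully down (plunger drawn in and locked, as at the start), 0 level, -0.38 button fully down (plunger free). It stays where it is left.
- plunger (a joint): How far the plunger's tip stands out of the 26 mm nose, in m: below 0.003 drawn in (as at the start), about 0.0054 when plunger and anvil touch the wall of the larger bore (which gives a little), 0.007 to 0.008 when free outside a bore. Size over plunger and anvil = 29.3 mm + this.
- big_housing: Fixed aluminium bearing housing with the LARGER bore: an upright tube 66 mm outside on a foot 84 mm square and 10 mm thick, 62 mm high over all. Origin: centre of its underside on the bench, z up; the bore is on this axis, 34 mm across and 52 mm deep. The gauge is home when its flange lies on the top face (gauge origin 62 mm above this origin).
- small_housing: The same kind of housing, 62 mm high and 66 mm across, with the smaller bore, 22 mm, into which the gauge cannot go. Origin: centre of its underside. It may stand on either side of the other one.
- stand: Fixed pale wooden block, 104 mm square, 62 mm high, with an upright through hole 44 mm across in the middle; the gauge hangs in it by its flange. Origin: centre of its underside, z up. The gauge is home when its flange lies on the top (gauge origin 62 mm above this origin).
- tape_roll: Bystander: paper tape roll, 72 mm across, 18 mm high, lying flat.
- screwdriver: Bystander: screwdriver 170 mm long, lying.
- screw_pot: Bystander: open steel pot 60 mm across, 45 mm high.
- flux_jar: Bystander: white plastic jar 48 mm across, 70 mm high.
- lamp_socket: Bystander: white plastic lamp socket, 40 mm across, 42 mm high.
- spacer_stack: Bystander: stack of steel discs, 32 mm across, 44 mm high.
Mind the look-alikes: they are no part of the job. What is shaped like the gauge but orange or yellow is not meant.

How it is judged:
On the way, in this order (a step that is already met when the one before it is completed fails the run):
1. the gauge is seated in the larger bore, plunger still drawn in (z of gauge in the frame of big_housing between 0.058 and 0.0645 m and horizontal distance between gauge and big_housing below 0.0025 m and angle between gauge's own z axis and vertical below 0.07 rad and value of joint plunger below 0.003 m and value of joint rocker above 0.2 rad), for 0.2 s.
2. rocker tipped, the plunger has sprung out to the wall of the bore (z of gauge in the frame of big_housing between 0.058 and 0.0645 m and horizontal distance between gauge and big_housing below 0.0025 m and angle between gauge's own z axis and vertical below 0.07 rad and value of joint plunger above 0.0038 m and value of joint rocker below -0.24 rad), for 0.2 s.
3. rocker pressed back until the lock bites, gauge still seated (z of gauge in the frame of big_housing between 0.058 and 0.0645 m and horizontal distance between gauge and big_housing below 0.0025 m and angle between gauge's own z axis and vertical below 0.07 rad and value of joint plunger above 0.0046 m and value of joint rocker above -0.2 rad), for 0.2 s.
At the end, for the whole second after the job is handed in: The gauge is upright (within 4 degrees), at rest and released, with its flange on the stand's top (within 2.5 mm) and its nose in the hole, and its plunger is still locked at the size of the larger bore: it stands out 4.6 to 6.2 mm (z of gauge in the frame of stand between 0.058 and 0.0645 m and horizontal distance between gauge and stand below 0.0075 m and angle between gauge's own z axis and vertical below 0.07 rad and value of joint plunger between 0.0046 and 0.0062 m and linear speed of gauge below 0.01 m/s and contact force between the fingers and gauge below 0.05 N); the robot touches nothing.
It fails at once if the gauge is pushed against either housing with more than 60 N in all, summed over their points of contact (contact force between gauge and big_housing above 60 N or contact force between gauge and small_housing above 60 N).
It fails at once if the rocker's locking bar is pressed with more than 15 N (contact force between the fingers and lock_bar above 15 N).
It fails at once if the gauge is tipped over (more than 35 degrees) (angle between gauge's own z axis and vertical above 0.61 rad).
It fails at once if another thing on the bench is moved more than 20 mm (distance of any of tape_roll, screwdriver, screw_pot, flux_jar, lamp_socket, spacer_stack from where it was at the start of the episode above 0.02 m).
It also fails if it takes over 72 s, if anything falls off the work surface, if the arm or the gripper's body presses on something with over 40 N, if the wrist force passes 120 N, or if a joint passes its speed limit or range.

## Working session

There is one attempt and no reset: what is moved stays moved. The work goes in short steps, Python scripts to look and compute and a shell command to move; the robot and the scene stay as the last step left them, time stands still between calls to the robot, and variables do not carry over. Pictures are saved under pics/ and viewed, at most 10 in all, crops included, and the job is handed in when it is done.

```bash
ls; mkdir -p pics
cat > h.py <<'E'
import numpy as np, cv2
from cell import bot, camera
def snap(n):
    c=camera(n); c['T']=np.linalg.inv(np.array(c['camera_from_world'])); return c
def save(c,f,box=None,s=1):
    im=c['frame'][:,:,::-1]
    if box: u0,v0,u1,v1=box; im=im[v0:v1,u0:u1]
    cv2.imwrite('pics/'+f,cv2.resize(im,None,fx=s,fy=s,interpolation=cv2.INTER_CUBIC))
def ray(c,u,v,z):
    d=c['T'][:3,:3]@np.array([(u-c['cx'])/c['fx'],(v-c['cy'])/c['fy'],1]); o=c['T'][:3,3]
    return o+d*(z-o[2])/d[2]
def cloud(c):
    v,u=np.mgrid[0:400,0:640]; z=c['range_z']
    p=np.stack([(u-c['cx'])/c['fx']*z,(v-c['cy'])/c['fy']*z,z],-1)
    P=p@c['T'][:3,:3].T+c['T'][:3,3]; P[z<=0]=np.nan; return P
def proj(c,p):
    q=np.array(c['camera_from_world'])@np.append(p,1); return q[0]/q[2]*c['fx']+c['cx'],q[1]/q[2]*c['fy']+c['cy']
E
python3 - <<'E'
from h import *
import pickle
for n in('top','side'):
    c=snap(n); save(c,n+'0.png'); pickle.dump(c,open(n+'0.pkl','wb')); print(n,c['T'].round(3).tolist(),c['fx'],c['cx'],c['cy'])
print(bot.observe())
E
```

```text
pics
top [[0.026, -0.996, 0.082, 0.497], [-1.0, -0.027, -0.012, -0.008], [0.014, -0.082, -0.997, 1.063], [0.0, 0.0, 0.0, 1.0]] 387.4202014883956 321.7881324585567 198.93945640185547
side [[0.921, -0.267, 0.284, 0.179], [-0.389, -0.598, 0.701, -0.935], [-0.017, -0.756, -0.655, 0.987], [0.0, 0.0, 0.0, 1.0]] 422.5517152903482 314.47265750201706 195.51036848272963
{'time': 0.1, 'joint_positions': array([ 1.03201246e+00,  2.87099476e-01,  1.57803893e+00, -4.20736983e-07,
        1.27859536e+00, -1.50020153e-01]), 'qd': array([-0.00037161, -0.00090871, -0.00360393,  0.00089622, -0.00040019,
        0.00245691]), 'tau': array([ 5.09939600e-04, -4.07294154e+01, -2.93700027e+01, -1.88137165e-04,
        3.41640196e-03, -1.75984854e-05]), 'tcp_pos': array([0.25553133, 0.6241193 , 0.23006605]), 'tcp_rot': array([ 1.93159901e-01,  9.81166707e-01, -1.00775840e-03, -3.61266438e-04]), 'contact_force': array([-0.21585595,  0.19795103, -0.80753333]), 'ft_torque': array([1.45933718e-05, 4.53754967e-02, 2.23861353e-02]), 'gripper_force': 0.0, 'width': 0.08563748889333751}
```

View pics/top0.png

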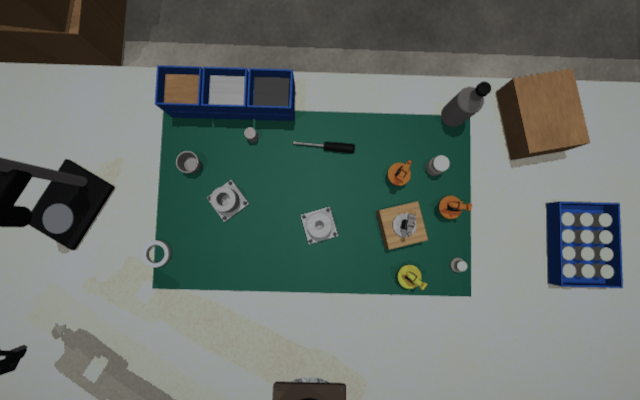

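View pics/side0.png

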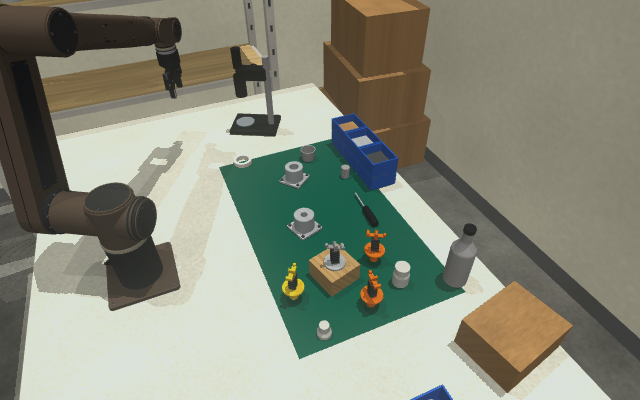

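In the top view the grey gauge sits in the wooden stand at (404,226). The orange look-alikes are at (400,174) and (452,208), and the yellow one at (410,277); they stand on the mat, so they aren't meant. The housings are at (227,201), whose bore looks larger, and at (320,225), whose bore looks smaller. I'll confirm this in an enlarged crop and measure.

Run:
```python
from h import *
import pickle
t=pickle.load(open('top0.pkl','rb')); s=pickle.load(open('side0.pkl','rb'))
a=cv2.resize(t['frame'][170:260,195:345][:,:,::-1],None,fx=5,fy=5)[:,:400*2]
b=cv2.resize(t['frame'][195:257,370:440][:,:,::-1],None,fx=5,fy=5); b2=cv2.resize(s['frame'][230:297,300:375][:,:,::-1],None,fx=4,fy=4)
im=np.zeros((600,750,3),np.uint8)
a=cv2.resize(a,(500,300)); im[:300,:500]=a; im[300:300+290,:350]=b[:290]; im[300:300+268,400:700]=b2
cv2.imwrite('pics/crop.png',im)
for n,c in(('top',t),('side',s)):
    P=cloud(c)
    for nm,lo,hi,z in (('H1',(-9,-9),(9,9),0),):
        pass
    if n=='top':
        boxes={'big':(200,175,255,228),'small':(295,200,345,250),'stand':(372,196,434,256)}
        for k,(u0,v0,u1,v1) in boxes.items():
            Q=P[v0:v1,u0:u1].reshape(-1,3); 
            for zl,zh in((.005,.016),(.052,.07),(.07,.1),(.1,.17)):
                m=(Q[:,2]>zl)&(Q[:,2]<zh); q=Q[m]
                if len(q)>5:
                    r=cv2.minAreaRect((q[:,:2]*1000).astype(np.float32))
                    print(k,zl,len(q),np.median(q,0).round(4),r)
```

```text
big 0.005 470 [0.5712 0.2288 0.0098] ((572.6160888671875, 237.73291015625), (134.45526123046875, 135.52557373046875), 2.9147655963897705)
big 0.052 402 [0.5743 0.2362 0.0621] ((574.5267944335938, 236.79550170898438), (64.17595672607422, 65.3959732055664), 10.844756126403809)
small 0.005 517 [ 0.5125 -0.0136  0.0102] ((513.2147827148438, -18.14830780029297), (125.02786254882812, 130.86532592773438), 1.4714748859405518)
small 0.052 452 [ 0.5141 -0.0142  0.0624] ((514.6149291992188, -13.523208618164062), (61.94646453857422, 64.58262634277344), 1.615615963935852)
stand 0.005 88 [ 0.5103 -0.2283  0.0058] ((519.759033203125, -243.29391479492188), (167.35260009765625, 157.93438720703125), 89.97408294677734)
stand 0.052 1365 [ 0.5173 -0.2239  0.063 ] ((519.3821411132812, -231.58612060546875), (104.11149597167969, 105.18866729736328), 14.789823532104492)
stand 0.07 91 [ 0.517  -0.2228  0.0713] ((517.5918579101562, -231.24468994140625), (51.80229568481445, 53.27790451049805), 53.42318344116211)
stand 0.1 184 [ 0.5211 -0.2301  0.1308] ((518.52001953125, -232.38671875), (20.463205337524414, 53.68986511230469), 80.0533447265625)
```

View pics/crop.png

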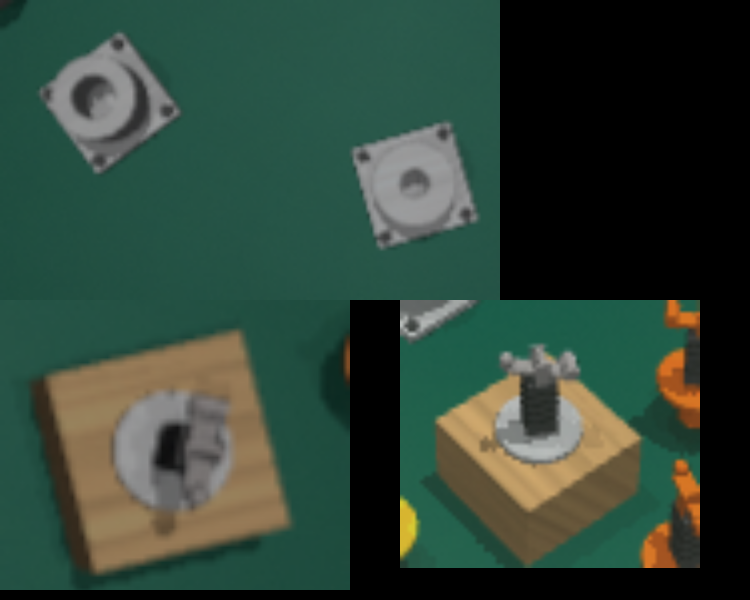

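The grey gauge is confirmed in the stand. The big-bore housing is the left one, at top (227,201), and its dark bore is clearly wider than that of the one at (320,225). Next I'll refine the gauge's axis and yaw.

```bash
cat >> h.py <<'E'
from scipy.spatial.transform import Rotation as R
def go(p,yaw=None):  # print row shift (cm) / turn to reach TCP p, tool pointing down, tool y at world angle yaw(deg)
    o=bot.observe(); r=R.from_quat(o['tcp_rot']); d=r.inv().apply(np.array(p)-o['tcp_pos'])*100
    w=np.zeros(3)
    if yaw is not None:
        a=np.radians(yaw); y=np.array([np.cos(a),np.sin(a),0]); z=np.array([0,0,-1.]); T=R.from_matrix(np.stack([np.cross(y,z),y,z],1))
        w=(r.inv()*T).as_rotvec()
    print('shift',d.round(2),'turn',w.round(3),'tcp',o['tcp_pos'].round(4),'t',round(o['time'],2))
E
python3 - <<'E'
from h import *
import pickle
for n,box in(('top',(372,196,434,256)),('side',(305,235,365,295))):
    c=pickle.load(open(n+'0.pkl','rb')); P=cloud(c); u0,v0,u1,v1=box
    Q=P[v0:v1,u0:u1]; C=c['frame'][v0:v1,u0:u1].astype(int); sat=C.max(2)-C.min(2)
    k=(Q[...,2]>.063)&(Q[...,2]<.074)&(sat<30); q=Q[k]
    (x,y),r=cv2.minEnclosingCircle((q[:,:2]*1000).astype(np.float32)); print(n,'flange',len(q),x,y,r)
    k=(Q[...,2]>.122)&(Q[...,2]<.17); q=Q[k]; m=q[:,:2].mean(0); w=np.linalg.svd(q[:,:2]-m)[2][0]; w*=np.sign(w[0])
    print('rocker',m.round(4),np.degrees(np.arctan2(w[1],w[0])),'zmax',q[:,2].max())
    s=(q[:,:2]-np.array([.519,-.232]))@w; 
    for lo in np.arange(-.035,.035,.007):
        j=(s>=lo)&(s<lo+.007)
        if j.sum()>1: t=(q[j][:,:2]-np.array([.519,-.232]))@[-w[1],w[0]]; print(round(lo,3),j.sum(),q[j,2].max().round(4),t.min().round(4),t.max().round(4))
go([.519,-.232,.23],80)
go([.50,.30,.23],80)
E
```

```text
top flange 267 521.6884155273438 -233.75885009765625 69.53655242919922
rocker [ 0.5202 -0.2321] -12.461810182458077 zmax 0.1500394008953333
-0.028 15 0.15 -0.0069 0.0053
-0.021 16 0.1484 -0.0073 0.0045
-0.014 16 0.137 -0.0065 0.0067
-0.007 28 0.145 -0.0097 0.0096
-0.0 23 0.144 -0.0105 0.0091
0.007 16 0.1287 -0.0093 0.0082
0.014 24 0.132 -0.0088 0.0088
0.021 18 0.1339 -0.0087 0.0088
side flange 225 517.3128662109375 -232.3184356689453 32.415374755859375
rocker [ 0.5181 -0.235 ] -11.90428389490408 zmax 0.1483126886774827
-0.028 15 0.1483 -0.0074 0.0007
-0.021 11 0.1448 -0.0077 0.0043
-0.014 10 0.1332 -0.007 0.0048
-0.007 29 0.1419 -0.0128 0.0092
-0.0 17 0.142 -0.0128 0.0094
0.007 9 0.1263 -0.0101 0.0074
0.014 19 0.1326 -0.0109 0.0089
0.021 11 0.1321 -0.0109 0.0053
shift [-56.83 -69.24   0.14] turn [-0.002 -0.001 -0.214] tcp [0.2555 0.6241 0.2301] t 0.1
shift [-34.91 -20.73   0.04] turn [-0.002 -0.001 -0.214] tcp [0.2555 0.6241 0.2301] t 0.1
```

```bash
python3 -m crank '[-9,-5,0,0,0,-0.05,1,-18,-10.5,0,0,0,-0.1,1,-26,-15.5,0,0,0,-0.15,1,-35,-21,0,0,0,-0.18,1,-38,-25,0,0,0,-0.18,1,-42,-30,0,0,0,-0.18,1,-45,-36,0,0,0,-0.18,1,-47,-42,0,0,0,-0.18,1]'
python3 -c "
from h import *
go([.519,-.232,.23],78)"
```

```text
time: 0.77
tcp_pos: [0.4314, 0.3414, 0.2308]
tcp_rot: [0.104, 0.995, -0.0, -0.0]
contact_force: [0.1, 0.2, 1.2]
width: 0.0853
gripper_force: 0.0
shift [-20.46 -54.27   0.1 ] turn [-0.    -0.     0.001] tcp [0.4314 0.3414 0.2308] t 0.77
```

```bash
python3 -m crank '[0,0,0,0,0,0,1,0,0,0,0,0,0,1]'
python3 -c "
from h import *
go([.519,-.232,.23],78)"
```

```text
time: 0.93
tcp_pos: [0.4314, 0.3414, 0.2309]
tcp_rot: [0.106, 0.994, -0.0, -0.0]
contact_force: [0.1, 0.9, 0.5]
width: 0.0856
gripper_force: 0.0
shift [-20.69 -54.19   0.09] turn [-0.    -0.001 -0.004] tcp [0.4314 0.3414 0.2309] t 0.93
```

```bash
python3 -m crank '[-20.7,-54.2,0,0,0,0,1,-20.7,-54.2,0,0,0,0,1,-20.7,-54.2,0,0,0,0,1,-20.7,-54.2,0,0,0,0,1,-20.7,-54.2,0,0,0,0,1,-20.7,-54.2,0,0,0,0,1,-20.7,-54.2,0,0,0,0,1,-20.7,-54.2,0,0,0,0,1]'
python3 -c "
from h import *
go([.519,-.232,.23],78)"
```

```text
time: 1.6
tcp_pos: [0.4825, 0.0135, 0.2314]
tcp_rot: [0.103, 0.995, 0.0, 0.0]
contact_force: [1.6, -0.0, -0.7]
width: 0.0852
gripper_force: 0.0
shift [ -8.6  -23.28   0.13] turn [0.001 0.    0.003] tcp [0.4825 0.0135 0.2314] t 1.6
```

```bash
python3 -m crank '[-8.6,-23.3,0.1,0,0,0,1,-8.6,-23.3,0.1,0,0,0,1,-8.6,-23.3,0.1,0,0,0,1,-8.6,-23.3,0.1,0,0,0,1,-8.6,-23.3,0.1,0,0,0,1,-8.6,-23.3,0.1,0,0,0,1,-8.6,-23.3,0.1,0,0,0,1,-8.6,-23.3,0.1,0,0,0,1]'
python3 - <<'E'
from h import *
go([.519,-.232,.085],78)
c=snap('side'); save(c,'s1.png',(250,140,450,300),4)
P=cloud(c); o=bot.observe()
print(o['contact_force'],proj(c,o['tcp_pos']))
E
```

```text
time: 2.27
tcp_pos: [0.5189, -0.2325, 0.2296]
tcp_rot: [0.105, 0.994, 0.001, -0.001]
contact_force: [0.6, 0.2, -0.4]
width: 0.0853
gripper_force: 0.0
shift [-0.02  0.03 14.46] turn [ 0.001 -0.001 -0.001] tcp [ 0.5189 -0.2325  0.2296] t 2.27
[ 0.6355805   0.5575216  -0.65184169] (np.float64(334.7563710188336), np.float64(219.2843160760641))
```

View pics/s1.png

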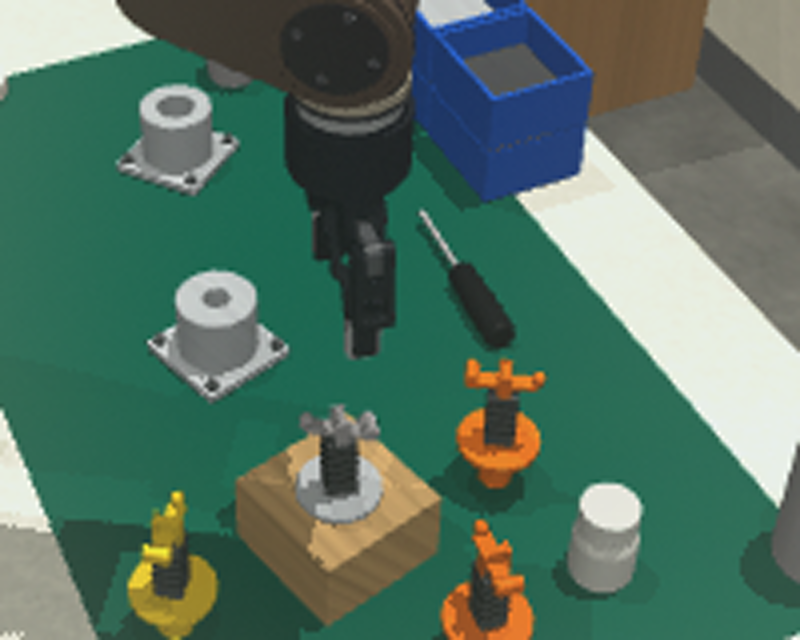

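The gripper is right above the gauge (fingertips at about crop (362,350), rocker at (340,425)), and the neighbours are clear. I'll go down and grip.

```bash
python3 -m crank '[0,0,4,0,0,0,1,0,0,8,0,0,0,1,0,0,11,0,0,0,1,0,0,13.5,0,0,0,1,0,0,14.45,0,0,0,1,0,0,14.45,0,0,0,1]'
python3 -m crank '[0,0,0,0,0,0,0,0,0,0,0,0,0,-0.3,0,0,0,0,0,0,-0.6,0,0,0,0,0,0,-1,0,0,0,0,0,0,-1,0,0,0,0,0,0,-1]' 40
```

```text
time: 2.82
tcp_pos: [0.5168, -0.2286, 0.0828]
tcp_rot: [0.103, 0.995, 0.002, -0.003]
contact_force: [-0.6, -0.6, 0.4]
width: 0.0852
gripper_force: 0.0
time: 3.32
tcp_pos: [0.5189, -0.2325, 0.0872]
tcp_rot: [0.104, 0.995, -0.001, 0.001]
contact_force: [-1.4, -1.5, 3.9]
width: 0.0195
gripper_force: 46.2
```

```bash
python3 -m crank '[0,0,-1.5,0,0,0,-1,0,0,-3.5,0,0,0,-1,0,0,-6,0,0,0,-1,0,0,-9,0,0,0,-1,0,0,-11,0,0,0,-1,0,0,-12,0,0,0,-1,0,0,-12,0,0,0,-1]'
python3 - <<'E'
from h import *
print(bot.observe()['contact_force'])
go([.574,.2365,.207],78)
E
```

```text
time: 3.9
tcp_pos: [0.5191, -0.2322, 0.2077]
tcp_rot: [0.104, 0.995, -0.001, 0.002]
contact_force: [0.8, -0.1, -4.7]
width: 0.0193
gripper_force: 45.1
[ 0.82911959 -0.0678773  -4.72705306]
shift [ 4.35 46.99 -0.  ] turn [-0.001  0.003  0.   ] tcp [ 0.5191 -0.2322  0.2077] t 3.9
```

```bash
python3 -m crank '[0.2,2,0,0,0,0,-1,0.5,5,0,0,0,0,-1,0.8,8.5,0,0,0,0,-1,1.2,12,0,0,0,0,-1,1.5,16,0,0,0,0,-1,1.9,20,0,0,0,0,-1,2.2,24,0,0,0,0,-1,2.6,28,0,0,0,0,-1]'
python3 -m crank '[0.3,3.5,0,0,0,0,-1,0.7,7.5,0,0,0,0,-1,1,11,0,0,0,0,-1,1.4,14.5,0,0,0,0,-1,1.6,17,0,0,0,0,-1,1.75,18.5,0,0,0,0,-1,1.8,19,0,0,0,0,-1,1.8,19,0,0,0,0,-1]'
python3 - <<'E'
from h import *
o=bot.observe(); print(o['contact_force']); go([.574,.2365,.207],78)
import pickle
for n in('side','top'):
    c=snap(n); pickle.dump(c,open(n+'2.pkl','wb')); u,v=proj(c,[.574,.2365,.1]); u,v=int(u),int(v); print(n,u,v)
    save(c,n+'2.png',(max(u-60,0),max(v-50,0),u+60,v+50),5)
E
```

```text
time: 4.57
tcp_pos: [0.5491, 0.0496, 0.2024]
tcp_rot: [0.104, 0.995, 0.0, -0.003]
contact_force: [2.0, -0.5, -4.7]
width: 0.019
gripper_force: 45.0
time: 5.23
tcp_pos: [0.5717, 0.2374, 0.2036]
tcp_rot: [0.103, 0.995, -0.001, -0.002]
contact_force: [-0.8, 0.4, -5.6]
width: 0.0192
gripper_force: 44.9
[-0.76102365  0.42323361 -5.60089187]
shift [-0.24 -0.05 -0.34] turn [-0.002 -0.003  0.002] tcp [0.5717 0.2374 0.2036] t 5.23
side 293 157
top 218 197
```

View pics/side2.png

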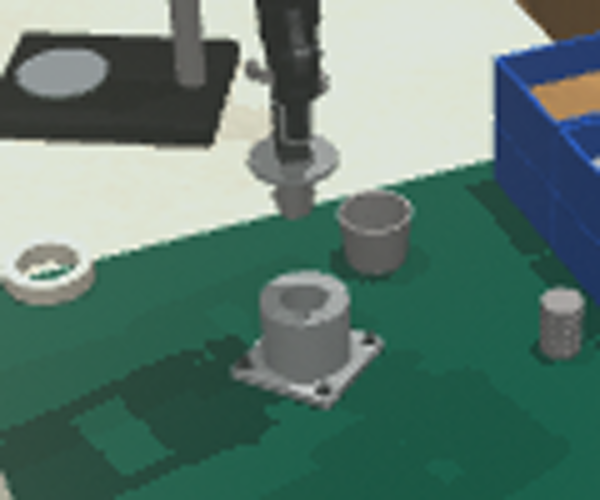

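The side view shows the gauge hanging upright over the housing: flange at crop (293,160), nose at (295,205), bore at (305,298). I'll measure both in the same camera so the calibration error cancels.

```bash
cat >> h.py <<'E'
from scipy.optimize import least_squares
def circ(c,ctr,z,r,dz=.004,tag='',R0=None):
    P=cloud(c); d=np.hypot(P[...,0]-ctr[0],P[...,1]-ctr[1]); m=(abs(P[...,2]-z)<dz)&(d<r+.012)
    C=c['frame'].astype(int); m&=(C.max(2)-C.min(2)<40)
    ys,xs=np.nonzero(m); h=cv2.convexHull(np.stack([xs,ys],1).astype(np.int32))[:,0]
    W=np.array([ray(c,u,v,z)[:2] for u,v in h])
    f=lambda p:np.hypot(W[:,0]-p[0],W[:,1]-p[1])-(p[2])
    s=least_squares(f,[*ctr,r],loss='soft_l1',f_scale=.001).x
    print(tag,'n',m.sum(),'zmed',np.median(P[m][:,2]).round(4),'centre',s[:2].round(4),'r',s[2].round(4),'rms',np.sqrt((f(s)**2).mean()).round(4)); return s
E
python3 - <<'E'
from h import *
import pickle
o=bot.observe(); print(o['tcp_pos'])
zf=o['tcp_pos'][2]-.025+.006
for n in('side0','side2','top0','top2'):
    c=pickle.load(open(n+'.pkl','rb'))
    if n!='top2': circ(c,(.574,.2365),.062,.033,tag=n+' big')
    if n=='side0' or n=='top0': circ(c,(.519,-.232),.068,.031,.0025,tag=n+' flange')
    else:
        P=cloud(c); m=(np.hypot(P[...,0]-.572,P[...,1]-.237)<.045)&(P[...,2]>.15)&(P[...,2]<.2)
        print(np.histogram(P[m][:,2],np.arange(.15,.2,.003)))
        circ(c,(.572,.237),zf,.031,.005,tag=n+' flange')
E
```

```text
[0.57230383 0.23580644 0.20457608]
side0 big n 124 zmed 0.0617 centre [0.5724 0.2354] r 0.0331 rms 0.0008
side0 flange n 177 zmed 0.0682 centre [ 0.518  -0.2343] r 0.0306 rms 0.0006
side2 big n 131 zmed 0.0622 centre [0.5721 0.235 ] r 0.033 rms 0.0016
(array([ 9,  5,  5,  6,  5,  3,  2,  0,  0,  2, 24, 65, 28,  5,  6,  5]), array([0.15 , 0.153, 0.156, 0.159, 0.162, 0.165, 0.168, 0.171, 0.174,
       0.177, 0.18 , 0.183, 0.186, 0.189, 0.192, 0.195, 0.198]))
side2 flange n 118 zmed 0.1845 centre [0.5695 0.2334] r 0.032 rms 0.001
top0 big n 374 zmed 0.0622 centre [0.5742 0.2364] r 0.0327 rms 0.0003
top0 flange n 197 zmed 0.0682 centre [ 0.5191 -0.2331] r 0.0304 rms 0.0006
(array([ 0,  0,  0,  0,  0,  0,  0,  0,  0,  1, 13, 92, 44,  1,  0,  1]), array([0.15 , 0.153, 0.156, 0.159, 0.162, 0.165, 0.168, 0.171, 0.174,
       0.177, 0.18 , 0.183, 0.186, 0.189, 0.192, 0.195, 0.198]))
top2 flange n 148 zmed 0.1851 centre [0.5721 0.2328] r 0.0292 rms 0.0044
```

```bash
python3 -m crank '[-0.14,0.08,2,0,0,0,-1,-0.14,0.08,4.5,0,0,0,-1,-0.14,0.08,6.3,0,0,0,-1,-0.14,0.08,6.8,0,0,0,-1,-0.14,0.08,6.8,0,0,0,-1,-0.14,0.08,6.8,0,0,0,-1,-0.14,0.08,6.8,0,0,0,-1]'
python3 - <<'E'
from h import *
import pickle
o=bot.observe(); print(o['tcp_pos'],o['qd'].round(3))
zf=o['tcp_pos'][2]-.025+.006
for n in('side','top'):
    c=snap(n); pickle.dump(c,open(n+'3.pkl','wb'))
    P=cloud(c); m=(np.hypot(P[...,0]-.572,P[...,1]-.237)<.03)&(abs(P[...,2]-zf)<.006); print('zflange',np.median(P[m][:,2]),zf)
    circ(c,(.573,.2365),zf,.031,.004,tag=n+' flange')
    if n=='side': circ(c,(.574,.2365),.062,.033,tag=n+' big')
print(bot.observe()['tcp_pos'])
E
```

```text
time: 5.92
tcp_pos: [0.5757, 0.2374, 0.14]
tcp_rot: [0.105, 0.995, 0.001, 0.002]
contact_force: [-0.4, -0.2, -4.8]
width: 0.0191
gripper_force: 44.8
[0.57572297 0.23735853 0.13997548] [ 0.008 -0.006 -0.01  -0.    -0.001  0.002]
zflange 0.12163515432930655 0.12097547903874617
side flange n 104 zmed 0.1216 centre [0.5752 0.2349] r 0.031 rms 0.0009
side big n 107 zmed 0.0624 centre [0.5719 0.2339] r 0.0331 rms 0.0012
zflange 0.12116839170924831 0.12097547903874617
top flange n 111 zmed 0.1211 centre [0.5768 0.2356] r 0.0297 rms 0.0054
[0.57557787 0.23771963 0.14003793]
```

```bash
python3 -m crank '[0,0,0,0,0,0,-1,0,0,0,0,0,0,-1,0,0,0,0,0,0,-1]'
python3 - <<'E'
from h import *
go([.5733,.237,.114],78)
E
```

```text
time: 6.27
tcp_pos: [0.5745, 0.2378, 0.1384]
tcp_rot: [0.104, 0.995, 0.0, 0.0]
contact_force: [0.5, -0.4, -5.7]
width: 0.0192
gripper_force: 44.8
shift [ 0.1  -0.11  2.44] turn [0.    0.001 0.001] tcp [0.5745 0.2378 0.1384] t 6.27
```

```bash
python3 -m crank '[0.1,-0.1,0,0,0,0,-1,0.1,-0.1,0.5,0,0,0,-1,0.1,-0.1,1,0,0,0,-1,0.1,-0.1,1.5,0,0,0,-1,0.1,-0.1,2,0,0,0,-1,0.1,-0.1,2.2,0,0,0,-1,0.1,-0.1,2.2,0,0,0,-1,0.1,-0.1,2.2,0,0,0,-1]'
python3 - <<'E'
from h import *
import pickle
o=bot.observe(); print(o['tcp_pos'],o['contact_force'])
zf=o['tcp_pos'][2]-.025+.006
for n in('side','top'):
    c=snap(n); circ(c,(.573,.2365),zf,.031,.004,tag=n+' flange')
    if n=='side': circ(c,(.574,.2365),.062,.033,tag=n+' big'); save(c,'s4.png',(253,107,333,187),7)
print(bot.observe()['tcp_pos'])
E
```

```text
time: 6.93
tcp_pos: [0.573, 0.2369, 0.1155]
tcp_rot: [0.104, 0.995, -0.0, -0.0]
contact_force: [0.4, 0.5, -5.5]
width: 0.0193
gripper_force: 44.9
[0.57297464 0.23687217 0.11547803] [ 0.37356196  0.50866721 -5.46925252]
side flange n 106 zmed 0.0967 centre [0.5722 0.2351] r 0.0314 rms 0.001
side big n 107 zmed 0.0622 centre [0.5715 0.2319] r 0.0324 rms 0.0014
top flange n 96 zmed 0.0968 centre [0.5744 0.236 ] r 0.0299 rms 0.0032
[0.5732585  0.23698344 0.11604967]
```

View pics/s4.png

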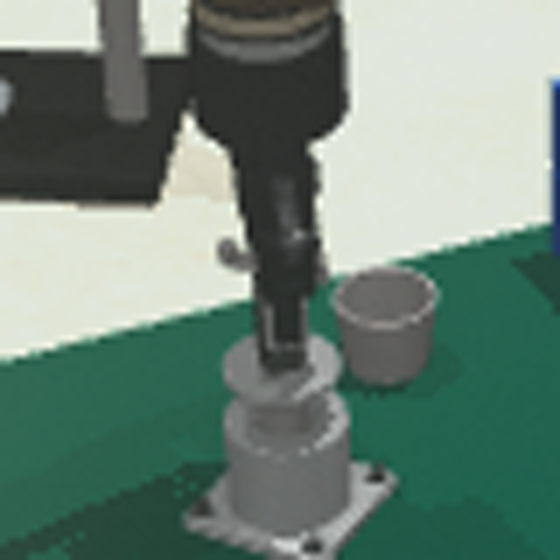

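The nose is in the bore mouth (flange at crop (283,368), housing top at (287,425)) without touching. Flange and bore axes agree to within 0.5 mm in both views, so I'll go down in stages.

```bash
python3 -m crank '[0,0.03,0.3,0,0,0,-1,0,0.03,0.6,0,0,0,-1,0,0.03,0.9,0,0,0,-1,0,0.03,1.2,0,0,0,-1,0,0.03,1.2,0,0,0,-1,0,0.03,1.2,0,0,0,-1]'
```

```text
time: 7.53
tcp_pos: [0.5729, 0.2371, 0.1034]
tcp_rot: [0.104, 0.995, -0.0, -0.0]
contact_force: [0.6, -0.0, -5.0]
width: 0.0196
gripper_force: 44.9
```

```bash
python3 -m crank '[0,0,0.3,0,0,0,-1,0,0,0.6,0,0,0,-1,0,0,0.9,0,0,0,-1,0,0,1.1,0,0,0,-1,0,0,1.1,0,0,0,-1,0,0,1.1,0,0,0,-1]'
```

```text
time: 8.03
tcp_pos: [0.573, 0.2371, 0.0925]
tcp_rot: [0.104, 0.995, -0.0, -0.0]
contact_force: [-0.7, -0.5, -6.5]
width: 0.0196
gripper_force: 44.9
```

```bash
python3 -m crank '[0,0,0.2,0,0,0,-1,0,0,0.4,0,0,0,-1,0,0,0.4,0,0,0,-1,0,0,0.4,0,0,0,-1]'
python3 -m crank '[0,0,0.1,0,0,0,-1,0,0,0.2,0,0,0,-1,0,0,0.2,0,0,0,-1,0,0,0.2,0,0,0,-1]'
```

```text
time: 8.37
tcp_pos: [0.573, 0.2372, 0.0886]
tcp_rot: [0.104, 0.995, -0.0, -0.0]
contact_force: [-0.1, 0.5, -5.9]
width: 0.0192
gripper_force: 44.9
time: 8.7
tcp_pos: [0.5733, 0.2372, 0.0872]
tcp_rot: [0.104, 0.995, 0.0, 0.0]
contact_force: [-1.0, 0.4, -3.4]
width: 0.0193
gripper_force: 45.1
```

```bash
python3 -m crank '[0,0,0,0,0,0,0.2,0,0,0,0,0,0,0.6,0,0,0,0,0,0,1,0,0,0,0,0,0,1,0,0,0,0,0,0,1,0,0,0,0,0,0,1]'
python3 - <<'E'
from h import *
go([.573,.2372,.23],78)
c=snap('side'); circ(c,(.573,.2365),.068,.031,.003,tag='flange'); c=snap('top');circ(c,(.573,.2365),.068,.031,.003,tag='flange')
E
```

```text
time: 9.2
tcp_pos: [0.5734, 0.2373, 0.0872]
tcp_rot: [0.104, 0.995, 0.0, 0.0]
contact_force: [1.4, 0.3, 0.1]
width: 0.0852
gripper_force: 0.0
shift [ 3.000e-02 -1.000e-02 -1.428e+01] turn [0.    0.001 0.001] tcp [0.5734 0.2373 0.0872] t 9.2
flange n 86 zmed 0.0683 centre [0.5736 0.2346] r 0.0318 rms 0.0013
flange n 60 zmed 0.068 centre [0.5745 0.2376] r 0.0306 rms 0.0014
```

```bash
python3 -m crank '[0,0,-2,0,0,0,1,0,0,-5,0,0,0,1,0,0,-8,0,0,0,1,0,0,-10,0,0,0,0,1.5,0,-10,0,0,0,-1,2.7,0,-10,0,0,0,-1,2.7,0,-10,0,0,0,-1,2.7,0,-10,0,0,0,-1]'
python3 -m crank '[0,0,0,0,0,0,-1,0,0,0,0,0,0,-1]'
python3 - <<'E'
from h import *
go([.5469,.2428,.155],78); o=bot.observe(); print(o['width'],o['contact_force'])
c=snap('side'); 
P=cloud(c); m=(np.hypot(P[...,0]-.573,P[...,1]-.237)<.036)&(P[...,2]>.115)&(P[...,2]<.16); q=P[m]
d=q[:,:2]-[.5733,.2372]; s=d@[.978,-.208]; t=d@[.208,.978]
for lo in np.arange(-.035,.035,.007):
    j=(s>=lo)&(s<lo+.007)
    if j.sum()>1: print(round(lo,3),j.sum(),q[j,2].max().round(4),t[j].min().round(4),t[j].max().round(4))
save(c,'s5.png',(253,87,333,167),7)
E
```

```text
time: 9.97
tcp_pos: [0.5455, 0.2428, 0.1855]
tcp_rot: [0.104, 0.995, -0.0, -0.001]
contact_force: [-0.3, 0.5, 0.4]
width: 0.0254
gripper_force: 0.0
time: 10.13
tcp_pos: [0.5466, 0.2426, 0.1858]
tcp_rot: [0.104, 0.995, -0.0, -0.001]
contact_force: [0.2, 0.0, 0.1]
width: 0.0004
gripper_force: 0.0
shift [-0.03  0.03  3.08] turn [-0.001 -0.001  0.001] tcp [0.5466 0.2426 0.1858] t 10.13
0.0004475040538191985 [0.24851351 0.02855512 0.14756983]
-0.028 7 0.1481 -0.004 0.0012
-0.021 5 0.138 -0.0062 0.0054
-0.014 10 0.1333 -0.0126 0.0066
-0.007 18 0.1425 -0.0126 0.0086
-0.0 15 0.1404 -0.0125 0.0107
0.007 9 0.128 -0.0149 0.0037
0.014 9 0.1326 -0.0109 0.0114
0.021 7 0.1326 -0.0112 0.0115
```

View pics/s5.png

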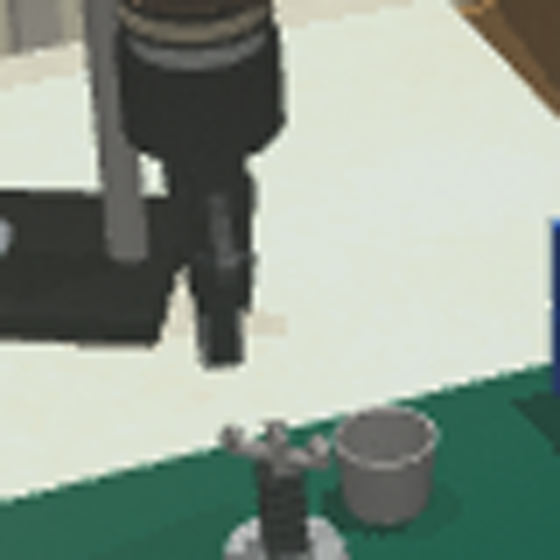

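The shut fingers at crop (222,360) stand over the raised button at (232,440), and the gauge is seated upright. Now I'll press the button by feel.

```bash
python3 -m crank '[0,0,1.5,0,0,0,-1,0,0,2.8,0,0,0,-1,0,0,3.3,0,0,0,-1,0,0,3.3,0,0,0,-1,0,0,3.3,0,0,0,-1]'
python3 -m crank '[0,0,0.3,0,0,0,-1,0,0,0.6,0,0,0,-1,0,0,0.6,0,0,0,-1]'
python3 -m crank '[0,0,0.3,0,0,0,-1,0,0,0.6,0,0,0,-1,0,0,0.6,0,0,0,-1]'
```

```text
time: 10.6
tcp_pos: [0.5464, 0.2426, 0.153]
tcp_rot: [0.104, 0.995, -0.0, -0.001]
contact_force: [-0.8, 0.5, 0.2]
width: 0.0001
gripper_force: 0.0
time: 10.85
tcp_pos: [0.5467, 0.2428, 0.1476]
tcp_rot: [0.104, 0.995, -0.0, -0.0]
contact_force: [-0.1, -0.5, 0.5]
width: 0.0002
gripper_force: 0.0
time: 11.1
tcp_pos: [0.5464, 0.2431, 0.1417]
tcp_rot: [0.104, 0.995, 0.0, -0.0]
contact_force: [-1.4, 0.7, 1.3]
width: -0.0001
gripper_force: 0.9
```

```bash
python3 -m crank '[0,0,0.3,0,0,0,-1,0,0,0.6,0,0,0,-1,0,0,0.6,0,0,0,-1]'
python3 -m crank '[0,0,0.2,0,0,0,-1,0,0,0.3,0,0,0,-1,0,0,0.3,0,0,0,-1]'
python3 -m crank '[0,0,0.1,0,0,0,-1,0,0,0.2,0,0,0,-1,0,0,0.2,0,0,0,-1]'
```

```text
time: 11.35
tcp_pos: [0.5465, 0.243, 0.1359]
tcp_rot: [0.104, 0.995, 0.0, -0.0]
contact_force: [-2.8, 1.6, 3.9]
width: -0.0001
gripper_force: 1.9
time: 11.6
tcp_pos: [0.5468, 0.2429, 0.1329]
tcp_rot: [0.104, 0.995, 0.0, 0.0]
contact_force: [-2.4, 0.5, 3.5]
width: 0.0
gripper_force: 2.0
time: 11.85
tcp_pos: [0.5469, 0.2428, 0.1308]
tcp_rot: [0.104, 0.995, 0.0, 0.0]
contact_force: [-1.3, 0.4, 3.5]
width: 0.0
gripper_force: 2.0
```

```bash
python3 -m crank '[0,0,0.1,0,0,0,-1,0,0,0.2,0,0,0,-1,0,0,0.2,0,0,0,-1]'
python3 -m crank '[0,0,0.1,0,0,0,-1,0,0,0.1,0,0,0,-1]'
python3 -m crank '[0,0,0.1,0,0,0,-1,0,0,0.1,0,0,0,-1]'
```

```text
time: 12.1
tcp_pos: [0.5469, 0.2428, 0.129]
tcp_rot: [0.104, 0.995, 0.0, 0.0]
contact_force: [-1.5, 2.1, 4.5]
width: 0.0001
gripper_force: 2.4
time: 12.27
tcp_pos: [0.547, 0.2429, 0.1287]
tcp_rot: [0.104, 0.995, 0.0, 0.0]
contact_force: [-2.9, 0.5, 7.1]
width: 0.0001
gripper_force: 3.7
time: 12.43
tcp_pos: [0.5471, 0.2429, 0.1286]
tcp_rot: [0.104, 0.995, 0.0, 0.0]
contact_force: [-4.6, -0.5, 9.5]
width: -0.0002
gripper_force: 5.2
```

The button is at its stop: the force climbs while the position holds. I'll lift off and move over the bar.

```bash
python3 -m crank '[0,0,0,0,0,0,-1,0,0,-1,0,0,0,-1,0,0,-3,0,0,0,-1,0,0,-4.5,0,0,0,-1,0,0,-5.5,0,0,0,-1,0,0,-5.5,0,0,0,-1,0,0,-5.5,0,0,0,-1]'
python3 - <<'E'
from h import *
o=bot.observe(); print(o['contact_force']); go([.5733+.025*.978,.2372-.025*.208,.175],78)
for n in('side','top'):
  c=snap(n); P=cloud(c)
  m=(np.hypot(P[...,0]-.573,P[...,1]-.237)<.036)&(P[...,2]>.115)&(P[...,2]<.16); q=P[m]
  d=q[:,:2]-[.5733,.2372]; s=d@[.978,-.208]; t=d@[.208,.978]
  circ(c,(.573,.2365),.068,.031,.003,tag='flange')
  for lo in np.arange(-.035,.035,.007):
    j=(s>=lo)&(s<lo+.007)
    if j.sum()>1: print(round(lo,3),j.sum(),q[j,2].max().round(4),t[j].min().round(4),t[j].max().round(4))
  if n=='side': save(c,'s6.png',(253,87,333,167),7)
E
```

```text
time: 13.02
tcp_pos: [0.5469, 0.2426, 0.1817]
tcp_rot: [0.104, 0.995, -0.0, 0.0]
contact_force: [-0.8, -0.1, 0.1]
width: 0.0001
gripper_force: 0.0
[-0.78005659 -0.05716659  0.08081268]
shift [-5.19  0.01  0.68] turn [0.    0.001 0.001] tcp [0.5469 0.2426 0.1817] t 13.02
flange n 94 zmed 0.0684 centre [0.5712 0.236 ] r 0.0309 rms 0.0012
-0.028 4 0.1311 -0.0075 0.0006
-0.021 6 0.1288 -0.007 0.0035
-0.014 10 0.1289 -0.0144 0.0052
-0.007 15 0.1435 -0.014 0.01
-0.0 17 0.1424 -0.012 0.0112
0.007 11 0.1367 -0.0092 0.0073
0.014 11 0.1452 -0.0116 0.0132
0.021 9 0.15 -0.0106 0.0085
flange n 182 zmed 0.068 centre [0.5737 0.2364] r 0.0302 rms 0.001
-0.014 12 0.1263 -0.0087 0.0087
-0.007 30 0.1417 -0.0102 0.0088
-0.0 30 0.1431 -0.0105 0.009
0.007 21 0.1371 -0.0094 0.0064
0.014 23 0.1478 -0.0091 0.0089
0.021 23 0.1509 -0.0088 0.0075
0.028 5 0.1418 -0.0089 0.005
```

View pics/s6.png

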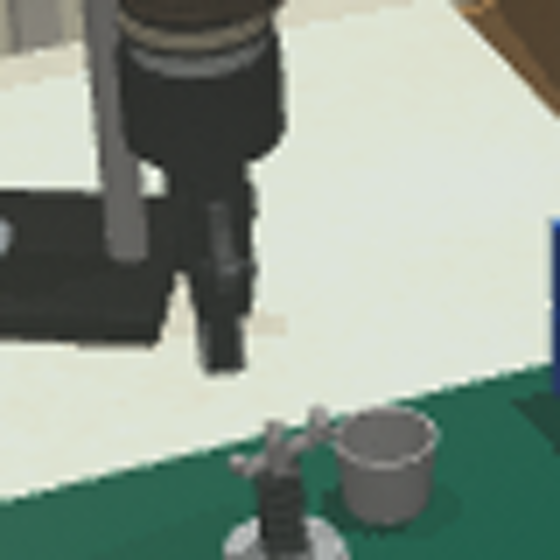

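The rocker is tipped: button down at crop (240,465), bar up at (318,412). The flange is still on the housing. I'll go over the bar and down to just above it.

```bash
python3 -m crank '[-2.5,0,0,0,0,0,-1,-5.3,0,0,0,0,0,-1,-5.3,0,0.8,0,0,0,-1,-5.3,0,1.8,0,0,0,-1,-5.3,0,2.5,0,0,0,-1,-5.3,0,2.7,0,0,0,-1,-5.3,0,2.7,0,0,0,-1,-5.3,0,2.7,0,0,0,-1]'
python3 -m crank '[0,0,0,0,0,0,-1,0,0,0,0,0,0,-1]'
```

```text
time: 13.78
tcp_pos: [0.5977, 0.2321, 0.1543]
tcp_rot: [0.104, 0.995, -0.0, -0.001]
contact_force: [0.4, 0.3, 0.2]
width: -0.0003
gripper_force: 0.0
time: 13.95
tcp_pos: [0.5987, 0.2321, 0.1556]
tcp_rot: [0.104, 0.995, 0.0, 0.001]
contact_force: [0.6, 0.3, 0.1]
width: -0.0005
gripper_force: 0.0
```

```bash
python3 -c "
from h import *
go([.5733+.027*.978,.2372-.027*.208,.154],78)"
```

```text
shift [-0.11 -0.03  0.16] turn [0.001 0.001 0.001] tcp [0.5987 0.2321 0.1556] t 13.95
```

```bash
python3 -m crank '[0,0,0.2,0,0,0,-1,0,0,0.4,0,0,0,-1,0,0,0.4,0,0,0,-1]'
python3 -m crank '[0,0,0.1,0,0,0,-1,0,0,0.1,0,0,0,-1]'
python3 -m crank '[0,0,0.1,0,0,0,-1,0,0,0.1,0,0,0,-1]'
```

```text
time: 14.2
tcp_pos: [0.5983, 0.2318, 0.1504]
tcp_rot: [0.104, 0.995, -0.0, -0.0]
contact_force: [0.2, -0.4, 0.3]
width: -0.0001
gripper_force: 0.0
time: 14.37
tcp_pos: [0.5985, 0.2318, 0.1496]
tcp_rot: [0.104, 0.995, -0.0, -0.0]
contact_force: [-0.3, 0.2, -0.6]
width: -0.0
gripper_force: 0.0
time: 14.53
tcp_pos: [0.5985, 0.2318, 0.1486]
tcp_rot: [0.104, 0.995, -0.0, -0.0]
contact_force: [0.1, -0.1, -0.3]
width: 0.0001
gripper_force: 0.0
```

```bash
python3 -m crank '[0,0,0.1,0,0,0,-1,0,0,0.1,0,0,0,-1]'
python3 -m crank '[0,0,0.1,0,0,0,-1,0,0,0.1,0,0,0,-1]'
```

```text
time: 14.7
tcp_pos: [0.5985, 0.2318, 0.1476]
tcp_rot: [0.104, 0.995, -0.0, -0.0]
contact_force: [0.3, 0.2, -0.8]
width: 0.0004
gripper_force: 0.0
time: 14.87
tcp_pos: [0.5987, 0.2318, 0.1471]
tcp_rot: [0.104, 0.995, 0.0, 0.0]
contact_force: [-0.5, -0.6, 1.1]
width: 0.0001
gripper_force: 0.2
```

```bash
python3 -m crank '[0,0,0.1,0,0,0,-1,0,0,0.1,0,0,0,-1]'
python3 -m crank '[0,0,0.1,0,0,0,-1,0,0,0.1,0,0,0,-1]'
```

```text
time: 15.03
tcp_pos: [0.599, 0.2318, 0.1466]
tcp_rot: [0.104, 0.995, 0.0, 0.0]
contact_force: [0.4, 0.3, 2.0]
width: -0.0
gripper_force: 1.5
time: 15.2
tcp_pos: [0.5993, 0.2318, 0.1456]
tcp_rot: [0.104, 0.995, 0.0, 0.001]
contact_force: [-0.4, -0.7, 4.3]
width: -0.0001
gripper_force: 2.1
```

```bash
python3 -m crank '[0,0,0.1,0,0,0,-1,0,0,0.1,0,0,0,-1]'
python3 -m crank '[0,0,0.1,0,0,0,-1,0,0,0.1,0,0,0,-1]'
```

```text
time: 15.37
tcp_pos: [0.5996, 0.2317, 0.1446]
tcp_rot: [0.104, 0.995, 0.0, 0.001]
contact_force: [1.0, -0.9, 5.0]
width: -0.0001
gripper_force: 2.3
time: 15.53
tcp_pos: [0.5999, 0.2317, 0.1436]
tcp_rot: [0.104, 0.995, 0.0, 0.002]
contact_force: [2.7, -0.7, 4.7]
width: 0.0002
gripper_force: 2.4
```

```bash
python3 -m crank '[0,0,0.1,0,0,0,-1,0,0,0.1,0,0,0,-1]'
```

```text
time: 15.7
tcp_pos: [0.6001, 0.2316, 0.1427]
tcp_rot: [0.104, 0.995, 0.0, 0.002]
contact_force: [3.1, -1.2, 4.3]
width: -0.0
gripper_force: 2.4
```

```bash
python3 -m crank '[0,0,0.1,0,0,0,-1,0,0,0.1,0,0,0,-1]'
```

```text
time: 15.87
tcp_pos: [0.6003, 0.2316, 0.1418]
tcp_rot: [0.104, 0.995, 0.0, 0.002]
contact_force: [2.7, -0.6, 4.4]
width: 0.0003
gripper_force: 2.3
```

```bash
python3 -m crank '[0,0,0.1,0,0,0,-1,0,0,0.1,0,0,0,-1]'
```

```text
time: 16.03
tcp_pos: [0.6, 0.2317, 0.1407]
tcp_rot: [0.104, 0.995, 0.0, 0.002]
contact_force: [3.0, -1.4, 4.9]
width: -0.0001
gripper_force: 2.4
```

```bash
python3 -m crank '[0,0,0.05,0,0,0,-1,0,0,0.05,0,0,0,-1]'
```

```text
time: 16.2
tcp_pos: [0.5995, 0.2318, 0.1399]
tcp_rot: [0.104, 0.995, 0.0, 0.001]
contact_force: [3.3, -1.7, 5.0]
width: 0.0003
gripper_force: 2.3
```

```bash
python3 -m crank '[0,0,0.1,0,0,0,-1,0,0,0.1,0,0,0,-1]'
```

```text
time: 16.37
tcp_pos: [0.5991, 0.2319, 0.1385]
tcp_rot: [0.104, 0.995, 0.0, 0.001]
contact_force: [3.2, -1.5, 5.0]
width: -0.0001
gripper_force: 2.2
```

```bash
python3 -m crank '[0,0,0.05,0,0,0,-1,0,0,0.05,0,0,0,-1]'
```

```text
time: 16.53
tcp_pos: [0.5986, 0.232, 0.1377]
tcp_rot: [0.104, 0.995, 0.0, 0.0]
contact_force: [2.9, -0.4, 3.9]
width: -0.0001
gripper_force: 2.2
```

```bash
python3 -m crank '[0,0,0.05,0,0,0,-1,0,0,0.05,0,0,0,-1]'
```

```text
time: 16.7
tcp_pos: [0.5984, 0.232, 0.1371]
tcp_rot: [0.104, 0.995, 0.0, -0.0]
contact_force: [3.1, 0.5, 4.1]
width: -0.0001
gripper_force: 2.1
```

```bash
python3 -m crank '[0,0,0.05,0,0,0,-1,0,0,0.05,0,0,0,-1]'
```

```text
time: 16.87
tcp_pos: [0.5984, 0.232, 0.1366]
tcp_rot: [0.104, 0.995, 0.0, -0.0]
contact_force: [2.5, 0.2, 3.4]
width: 0.0002
gripper_force: 2.0
```

```bash
python3 -m crank '[0,0,0.05,0,0,0,-1,0,0,0.05,0,0,0,-1]'
```

```text
time: 17.03
tcp_pos: [0.5984, 0.2319, 0.1364]
tcp_rot: [0.104, 0.995, 0.0, -0.0]
contact_force: [2.4, 0.5, 4.5]
width: -0.0003
gripper_force: 2.4
```

```bash
python3 -m crank '[0,0,0.05,0,0,0,-1,0,0,0.05,0,0,0,-1]'
```

```text
time: 17.2
tcp_pos: [0.5985, 0.2319, 0.1361]
tcp_rot: [0.104, 0.995, 0.0, -0.0]
contact_force: [2.4, 0.3, 6.4]
width: 0.0
gripper_force: 2.8
```

```bash
python3 -m crank '[0,0,0.05,0,0,0,-1,0,0,0.05,0,0,0,-1]'
```

```text
time: 17.37
tcp_pos: [0.5985, 0.232, 0.1358]
tcp_rot: [0.104, 0.995, 0.0, -0.0]
contact_force: [2.4, 0.4, 6.7]
width: 0.0002
gripper_force: 3.1
```

```bash
python3 -m crank '[0,0,0.05,0,0,0,-1,0,0,0.05,0,0,0,-1]'
```

```text
time: 17.53
tcp_pos: [0.5985, 0.232, 0.1355]
tcp_rot: [0.104, 0.995, 0.0, -0.0]
contact_force: [2.1, -0.2, 6.5]
width: -0.0001
gripper_force: 3.5
```

```bash
python3 -m crank '[0,0,0.05,0,0,0,-1,0,0,0.05,0,0,0,-1]'
```

```text
time: 17.7
tcp_pos: [0.5985, 0.232, 0.1353]
tcp_rot: [0.104, 0.995, 0.0, -0.0]
contact_force: [1.7, -0.1, 7.9]
width: -0.0002
gripper_force: 3.8
```

```bash
python3 -m crank '[0,0,0.05,0,0,0,-1,0,0,0.05,0,0,0,-1]'
```

```text
time: 17.87
tcp_pos: [0.5985, 0.232, 0.135]
tcp_rot: [0.104, 0.995, 0.0, -0.0]
contact_force: [1.4, -1.0, 8.9]
width: 0.0002
gripper_force: 4.2
```

```bash
python3 -m crank '[0,0,0.05,0,0,0,-1,0,0,0.05,0,0,0,-1]'
```

```text
time: 18.03
tcp_pos: [0.5985, 0.232, 0.1346]
tcp_rot: [0.104, 0.995, 0.0, -0.0]
contact_force: [-0.5, -1.0, 9.1]
width: -0.0
gripper_force: 4.5
```

```bash
python3 -m crank '[0,0,0.05,0,0,0,-1,0,0,0.05,0,0,0,-1]'
```

```text
time: 18.2
tcp_pos: [0.5985, 0.232, 0.1343]
tcp_rot: [0.104, 0.995, 0.0, -0.0]
contact_force: [1.1, -0.3, 8.7]
width: 0.0
gripper_force: 4.8
```

```bash
python3 -m crank '[0,0,0.05,0,0,0,-1,0,0,0.05,0,0,0,-1]'
```

```text
time: 18.37
tcp_pos: [0.5985, 0.232, 0.1339]
tcp_rot: [0.104, 0.995, 0.0, -0.0]
contact_force: [-0.3, -0.9, 9.7]
width: -0.0001
gripper_force: 5.0
```

```bash
python3 -m crank '[0,0,0.03,0,0,0,-1,0,0,0.03,0,0,0,-1]'
```

```text
time: 18.53
tcp_pos: [0.5985, 0.232, 0.1337]
tcp_rot: [0.104, 0.995, 0.0, -0.0]
contact_force: [0.1, -0.2, 9.8]
width: -0.0001
gripper_force: 5.1
```

```bash
python3 -m crank '[0,0,0.04,0,0,0,-1,0,0,0.04,0,0,0,-1]'
```

```text
time: 18.7
tcp_pos: [0.5985, 0.232, 0.1333]
tcp_rot: [0.104, 0.995, 0.0, -0.0]
contact_force: [-0.5, -0.8, 8.8]
width: 0.0
gripper_force: 5.2
```

The force has levelled off at about 10 N, so the lock has bitten. I'll lift off, centre and open.

```bash
python3 -m crank '[0,0,-0.5,0,0,0,-1,0,0,-2,0,0,0,-1,0,0,-4.5,0,0,0,-1,1.3,0,-6.5,0,0,0,0,2.6,0,-6.5,0,0,0,1,2.6,0,-6.5,0,0,0,1,2.6,0,-6.5,0,0,0,1,2.6,0,-6.5,0,0,0,1]'
python3 -m crank '[0,0,0,0,0,0,1,0,0,0,0,0,0,1,0,0,0,0,0,0,1]'
python3 - <<'E'
from h import *
go([.5733,.2372,.0872],78)
for n in('side','top'):
  c=snap(n); P=cloud(c)
  m=(np.hypot(P[...,0]-.573,P[...,1]-.237)<.036)&(P[...,2]>.115)&(P[...,2]<.155); q=P[m]
  d=q[:,:2]-[.5733,.2372]; s=d@[.978,-.208]; t=d@[.208,.978]
  circ(c,(.573,.2365),.068,.031,.003,tag='flange')
  for lo in np.arange(-.035,.035,.007):
    j=(s>=lo)&(s<lo+.007)
    if j.sum()>1: print(round(lo,3),j.sum(),q[j,2].max().round(4))
print(bot.observe()['width'])
E
```

```text
time: 19.37
tcp_pos: [0.5718, 0.2369, 0.1942]
tcp_rot: [0.104, 0.995, -0.001, -0.002]
contact_force: [0.3, 0.0, -0.5]
width: 0.0603
gripper_force: 0.0
time: 19.62
tcp_pos: [0.5731, 0.2369, 0.1957]
tcp_rot: [0.104, 0.995, -0.0, -0.001]
contact_force: [0.4, -0.6, -0.1]
width: 0.0854
gripper_force: 0.0
shift [-0.03  0.04 10.85] turn [-0.001 -0.001  0.   ] tcp [0.5731 0.2369 0.1957] t 19.62
flange n 91 zmed 0.0683 centre [0.5722 0.235 ] r 0.0314 rms 0.0014
-0.028 8 0.1426
-0.021 6 0.1339
-0.014 12 0.1347
-0.007 17 0.1449
-0.0 16 0.142
0.007 10 0.1282
0.014 8 0.1336
0.021 8 0.1372
flange n 110 zmed 0.068 centre [0.5746 0.2356] r 0.0307 rms 0.0009
-0.028 13 0.145
-0.021 16 0.139
-0.014 8 0.1336
-0.007 3 0.1407
0.021 6 0.1351
0.08495055656026002
```

```bash
python3 -m crank '[0,0.03,4,0,0,0,1,0,0.03,7.5,0,0,0,1,0,0.03,10,0,0,0,1,0,0.03,10.8,0,0,0,1,0,0.03,10.8,0,0,0,1,0,0.03,10.8,0,0,0,1]'
python3 -m crank '[0,0,0,0,0,0,0,0,0,0,0,0,0,-0.3,0,0,0,0,0,0,-0.6,0,0,0,0,0,0,-1,0,0,0,0,0,0,-1,0,0,0,0,0,0,-1]' 60
```

```text
time: 20.22
tcp_pos: [0.5739, 0.2376, 0.0895]
tcp_rot: [0.104, 0.995, 0.0, 0.0]
contact_force: [0.2, -0.2, 0.0]
width: 0.0855
gripper_force: 0.0
time: 20.72
tcp_pos: [0.5735, 0.2372, 0.0895]
tcp_rot: [0.104, 0.995, -0.0, 0.0]
contact_force: [-1.1, -2.2, 3.9]
width: 0.0189
gripper_force: 59.6
```

```bash
python3 -m crank '[0,0,-0.3,0,0,0,-1,0,0,-0.6,0,0,0,-1,0,0,-0.6,0,0,0,-1]'
python3 -m crank '[0,0,-0.5,0,0,0,-1,0,0,-1,0,0,0,-1,0,0,-1,0,0,0,-1]'
```

```text
time: 20.97
tcp_pos: [0.5732, 0.2372, 0.094]
tcp_rot: [0.104, 0.995, -0.0, 0.0]
contact_force: [2.4, -0.0, -6.0]
width: 0.0188
gripper_force: 58.9
time: 21.22
tcp_pos: [0.5734, 0.2375, 0.1056]
tcp_rot: [0.104, 0.995, -0.0, -0.0]
contact_force: [2.4, -1.1, -4.9]
width: 0.0192
gripper_force: 59.6
```

```bash
python3 -m crank '[0,0,-1.5,0,0,0,-1,0,0,-3.5,0,0,0,-1,0,0,-6,0,0,0,-1,0,0,-8.5,0,0,0,-1,0,0,-10,0,0,0,-1,0,0,-10.5,0,0,0,-1,0,0,-10.5,0,0,0,-1]'
python3 - <<'E'
from h import *
o=bot.observe(); print(o['contact_force']); c=snap('side'); u,v=map(int,proj(c,o['tcp_pos']-[0,0,.05])); save(c,'s7.png',(u-40,v-35,u+40,v+45),7); go([.5189,-.2323,.21],78)
E
```

```text
time: 21.8
tcp_pos: [0.5732, 0.238, 0.2115]
tcp_rot: [0.104, 0.995, 0.001, 0.001]
contact_force: [0.0, -0.1, -5.2]
width: 0.0187
gripper_force: 60.6
[ 0.02498444 -0.11968841 -5.19203871]
shift [ -4.5  -47.09  -0.05] turn [-0.    -0.002  0.001] tcp [0.5724 0.2377 0.2094] t 21.85
```

View pics/s7.png

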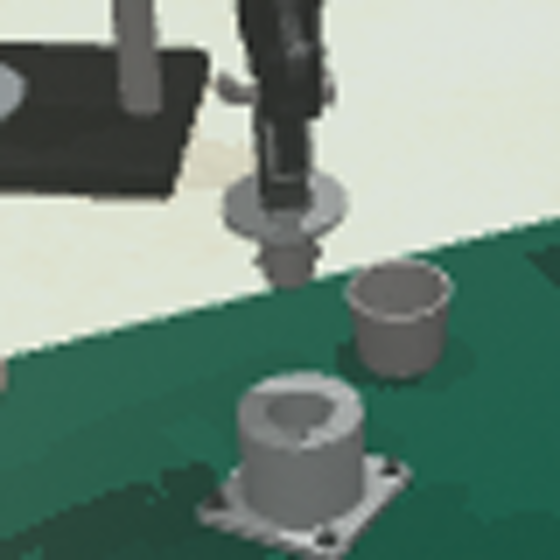

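The gauge hangs upright out of the bore, with anvil and plunger just showing at the nose, crop (262..318, 265). I'll carry it back to the stand.

```bash
python3 -m crank '[-0.2,-2,0,0,0,0,-1,-0.5,-5,0,0,0,0,-1,-0.8,-8.5,0,0,0,0,-1,-1.2,-12,0,0,0,0,-1,-1.5,-16,0,0,0,0,-1,-1.9,-20,0,0,0,0,-1,-2.3,-24,0,0,0,0,-1,-2.7,-28,0,0,0,0,-1]'
python3 -m crank '[-0.4,-3.5,0,0,0,0,-1,-0.7,-7.5,0,0,0,0,-1,-1.1,-11,0,0,0,0,-1,-1.4,-14.5,0,0,0,0,-1,-1.6,-17,0,0,0,0,-1,-1.75,-18.5,0,0,0,0,-1,-1.8,-19.1,0,0,0,0,-1,-1.8,-19.1,0,0,0,0,-1]'
python3 -m crank '[0,0,0,0,0,0,-1,0,0,0,0,0,0,-1,0,0,0,0,0,0,-1]'
python3 - <<'E'
from h import *
go([.5189,-.2323,.138],78)
o=bot.observe()
for n in('side','top'): circ(snap(n),o['tcp_pos'][:2],o['tcp_pos'][2]-.0275+.006,.031,.005,tag=n)
E
```

```text
time: 22.52
tcp_pos: [0.5393, -0.043, 0.207]
tcp_rot: [0.104, 0.995, 0.001, -0.003]
contact_force: [0.9, -0.2, -6.0]
width: 0.0193
gripper_force: 60.5
time: 23.18
tcp_pos: [0.5188, -0.2327, 0.208]
tcp_rot: [0.105, 0.994, 0.001, -0.001]
contact_force: [0.1, -0.3, -5.4]
width: 0.019
gripper_force: 60.6
time: 23.43
tcp_pos: [0.5198, -0.2309, 0.2094]
tcp_rot: [0.103, 0.995, 0.0, -0.0]
contact_force: [-0.2, 0.4, -4.8]
width: 0.019
gripper_force: 60.6
shift [ 0.06 -0.16  7.14] turn [ 0.001 -0.001  0.003] tcp [ 0.5198 -0.2309  0.2094] t 23.43
side n 225 zmed 0.188 centre [ 0.5179 -0.2331] r 0.0308 rms 0.0007
top n 53 zmed 0.1888 centre [ 0.5196 -0.2308] r 0.0303 rms 0.0009
```

```bash
python3 -m crank '[0.05,-0.12,2,0,0,0,-1,0.05,-0.12,4.5,0,0,0,-1,0.05,-0.12,6.5,0,0,0,-1,0.05,-0.12,7.2,0,0,0,-1,0.05,-0.12,7.2,0,0,0,-1,0.05,-0.12,7.2,0,0,0,-1]'
python3 -m crank '[0,0,0.6,0,0,0,-1,0,0,1.2,0,0,0,-1,0,0,1.8,0,0,0,-1,0,0,2,0,0,0,-1,0,0,2,0,0,0,-1,0,0,2,0,0,0,-1]'
python3 -m crank '[0,0,0.6,0,0,0,-1,0,0,1.2,0,0,0,-1,0,0,1.8,0,0,0,-1,0,0,2.2,0,0,0,-1,0,0,2.2,0,0,0,-1,0,0,2.2,0,0,0,-1]'
```

```text
time: 24.03
tcp_pos: [0.5193, -0.2335, 0.1382]
tcp_rot: [0.104, 0.995, -0.0, 0.0]
contact_force: [-0.5, 0.2, -3.9]
width: 0.0188
gripper_force: 60.4
time: 24.53
tcp_pos: [0.5188, -0.2336, 0.1175]
tcp_rot: [0.104, 0.995, 0.0, -0.0]
contact_force: [0.6, 0.3, -5.5]
width: 0.019
gripper_force: 60.6
time: 25.03
tcp_pos: [0.5185, -0.2334, 0.0949]
tcp_rot: [0.104, 0.995, 0.0, -0.001]
contact_force: [-0.0, 0.7, -5.3]
width: 0.0194
gripper_force: 60.6
```

```bash
python3 -m crank '[0,0,0.2,0,0,0,-1,0,0,0.4,0,0,0,-1,0,0,0.4,0,0,0,-1,0,0,0.4,0,0,0,-1]'
python3 -m crank '[0,0,0.1,0,0,0,-1,0,0,0.2,0,0,0,-1,0,0,0.2,0,0,0,-1,0,0,0.2,0,0,0,-1]'
```

```text
time: 25.37
tcp_pos: [0.5189, -0.2336, 0.0916]
tcp_rot: [0.104, 0.995, 0.0, -0.0]
contact_force: [-0.4, -1.1, -5.4]
width: 0.0187
gripper_force: 60.6
time: 25.7
tcp_pos: [0.5189, -0.2337, 0.0897]
tcp_rot: [0.104, 0.995, -0.0, 0.0]
contact_force: [0.3, 0.9, -5.7]
width: 0.019
gripper_force: 60.8
```

```bash
python3 -m crank '[0,0,0.1,0,0,0,-1,0,0,0.1,0,0,0,-1,0,0,0.1,0,0,0,-1]'
python3 -m crank '[0,0,0.1,0,0,0,-1,0,0,0.1,0,0,0,-1,0,0,0.1,0,0,0,-1]'
```

```text
time: 25.95
tcp_pos: [0.5191, -0.2338, 0.0895]
tcp_rot: [0.104, 0.995, -0.0, 0.0]
contact_force: [-0.3, 0.0, 1.0]
width: 0.0192
gripper_force: 61.5
time: 26.2
tcp_pos: [0.5192, -0.2338, 0.0895]
tcp_rot: [0.104, 0.995, -0.0, -0.0]
contact_force: [-2.4, 2.8, 4.9]
width: 0.0188
gripper_force: 62.3
```

The gauge is seated. I'll release it and lift away.

```bash
python3 -m crank '[0,0,-0.1,0,0,0,0.2,0,0,-0.1,0,0,0,0.6,0,0,-0.1,0,0,0,1,0,0,-0.1,0,0,0,1,0,0,-0.1,0,0,0,1,0,0,-0.1,0,0,0,1]'
python3 -m crank '[0,0,-2,0,0,0,1,0,0,-5,0,0,0,1,0,0,-9,0,0,0,1,0,0,-13,0,0,0,1,0,0,-16,0,0,0,1,0,0,-17,0,0,0,1,0,0,-17,0,0,0,1]'
python3 - <<'E'
from h import *
for n in('side','top'):
    c=snap(n); circ(c,(.519,-.233),.068,.031,.0025,tag=n)
    if n=='side': save(c,'s8.png',(290,150,400,300),4)
E
```

```text
time: 26.7
tcp_pos: [0.5189, -0.2338, 0.0886]
tcp_rot: [0.104, 0.995, -0.0, 0.0]
contact_force: [0.8, -0.3, 0.9]
width: 0.0854
gripper_force: 0.0
time: 27.28
tcp_pos: [0.5205, -0.2347, 0.2628]
tcp_rot: [0.104, 0.995, -0.002, 0.003]
contact_force: [0.1, -0.4, -0.3]
width: 0.0855
gripper_force: 0.0
side n 167 zmed 0.0684 centre [ 0.5178 -0.2346] r 0.0306 rms 0.0005
top n 143 zmed 0.0684 centre [ 0.5182 -0.2327] r 0.0296 rms 0.0005
```

View pics/s8.png

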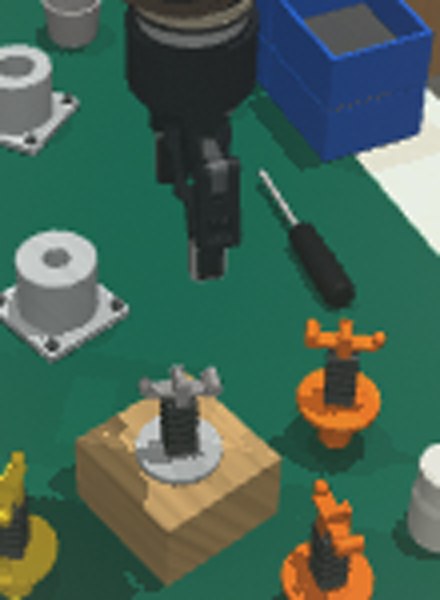

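The gauge is upright in its stand (flange at crop (178,448), rocker near level), its flange is at the same height and place as at the start, and the robot is clear. I'll hand it in.

```bash
python3 -m crank '[0,0,0,0,0,0,1,0,0,0,0,0,0,1]' >/dev/null; python3 -c "
from cell import bot
print(bot.finish_job())"
```

```text
the job is handed in; nothing more can be done
None
```

The job is handed in, with no verdict returned: the gauge was measured in the larger bore, locked by feel at about 10 N, and put back upright and home in its stand; I could not see the locked plunger size directly.

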